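# Stand the toppled tube rack back up and push it home

### The arm

A 6-joint arm with a two-finger parallel gripper is mounted at the origin on the work surface. World frame = base frame: x ahead of the robot, y to its left, z up, the work surface at z = 0. Lengths are in m, angles in rad, forces in N, time in s.
With the tool pointing down it reaches from about 0.25 to 0.775 m from the base axis. Payload 4 kg.
Tool frame: the origin (TCP) lies between the finger pads; the fingertips stand 25 mm ahead of it and the grasp point (between the pads) lies 6 mm ahead of it (robot.tip_reach is the z of the fingertips in the tool frame, in m); z points along the fingers, y is the line along which they close (so a half turn about z gives the same grasp; the last joint's range is limited). The gripper opens to 94 mm and grips with 3 to 60 N. Pads are 16 mm wide; open, the fingers measure 119 mm over their backs; the gripper's body (75 mm by 177 mm) begins 78 mm behind the grasp point.
Start: joints at [-1.356, 0.087, 1.371, -0, 1.684, -0.103], TCP at [0.172, -0.522, 0.231] pointing down, gripper open.
Joint ranges: [-3.1, 3.1], [-0.76, 2.03], [0.27, 2.55], [-1.08, 4.22], [0.17, 2.65], [-2.57, 2.57]. Speed limits (rad/s): [2.79, 2.79, 3.14, 3.14, 3.14, 3.14].

### API

Orientations are given as [roll, pitch, yaw] about the fixed x, y, z axes, in that order (R = Rz(yaw) Ry(pitch) Rx(roll)).
In Python, from bench import robot gives the robot as it stands. The module is installed in compiled form; this text tells all that it offers.
- The arm moves only by the shell command python3 -m handwheel 'ROWS'. ROWS is JSON, a list of rows, each a list of 3 entries, a list of its own where there are three numbers: the turn, a rotation vector about the world's x, y, z in units of 90 degrees (1.0 is 90 degrees), then the shift along the world's x, y, z in units of 0.05 m (1.0 is 0.05 m), then the closure, from 0 (fully open) to 1 (shut). A call has 1 to 5 rows; each row shifts and turns the commanded pose from where the row before left it; what a row does not reach is not made up. A row lasts 1/10 s, in which the tool goes at most 50 mm and 8.59 degrees, less where a joint would pass 70% of its speed; a pose out of reach is approached as far as the arm can. A call with a number of a shift or a turn outside -1 to 1 is refused whole. A call with a gripper value outside its range is refused whole. The fingers move at their own pace and stop on an object; the grip force is fixed at half the most. Time passes only in rows, so rows that do not move let the fingers close. It gives the time, the measured TCP pose, the force, the opening and the grip force at its end, in the units of the state.
- robot.get_obs(): the state, without advancing time (a new reading comes with each control period).
- robot.snapshot(name): name is "side" or "top"; returns (picture, depth): 400x640x3 uint8, red, green, blue; 400x640 float32, m along the optical axis (not along the pixel's ray), 0 where there is no reading.
- robot.calibration(name): a dict with "mtx" (3x3 intrinsics, pixels), "extrinsics" (4x4, takes a point from camera to world coordinates). Camera axes: x right, y down, z forward; pixel columns grow to the right and rows downward; lengths in m; the calibration is good to about 2 mm. A picture is of the moment at which its call begins. calibration takes no time and is no camera call.
- robot.close_job(): hands the job in; it is judged then, once.
Trained networks look in the newest picture that a camera, given by its name, has taken for a name from the list of things; names that differ only in an ending like _2 or _b are one class to them, and where a whole thing is asked for, a point or a joint stands for the part that bears it (a point fixed in the world has none). Each returns a list of dicts, best first, with "p" (0 to 1); they miss things now and then, are a little off and sometimes report something else, mostly with a low value. They report only what shows in the picture. A call takes as long as a camera call. They do not tell look-alikes from the thing itself.
- robot.boxes_of(query, camera): "bbox" ([left, top, right, bottom] in pixels, round what is visible of it).
The state is a dict: "time": time; "joint_positions": joint angles; "qvel": joint speeds; "joint_torque": joint torques, N m; "tool_pos": TCP position; "ee_rot": TCP orientation; "wrist_force": force on the tool from outside, world axes, zero at the start; "wrist_torque": the same for the moment, N m; "width": finger opening in m; "finger_force": force on a finger pad.
Only numpy, scipy, OpenCV 4.12 (cv2) and the standard library are available. Lean on these libraries where they do the work, as an engineer would, in place of code of your own. Each camera call takes 0.05 s, during which the arm holds its last target. There are 200 camera calls.

### The job

The rack of blue-capped sample tubes has toppled backwards and leans on the low white base unit. Tip it back up onto its feet by pushing on it, then push it along the bench until its back is flat against the front of the base unit, and leave it standing there. Only push: do not lift the rack, and leave the wash bottle, the jar and the beaker where they stand.

Things in the scene. Friction and masses are not known exactly. Their poses are not given: they have to be found in the camera images.
- rack: White tube rack, 12 blue-capped tubes fixed in it: one rigid body, 0.3-0.6 kg, centre of mass 48 mm above its underside. 86 mm deep (its x), 150 wide (y), frame 84 high, caps to 118. Origin: centre of underside; z up through the caps, x from its front to its back (to the base unit). Starts leaning back 0.87 rad, front feet in the air; below about 0.7 rad it drops onto its feet by itself.
- rack_back (a point): Middle of the rack's lower back edge (rack x = +43 mm, z = 0). At the start this edge rests on the bench about 48 mm in front of the base unit, and the flat back leans on the base unit's upper front edge. The rack slides on the bench with ordinary friction and can tip if pushed high up.
- rack_front (a point): Middle of the rack's lower front edge (rack x = -43 mm, z = 0). The flat front and back each have a lower band (6 to 42 mm above the underside) and an upper band (74 to 84 mm) to push on.
- rack_caps (a point): Top rearmost point of the middle cap of the back row (rack x = +38, y = 0, z = 118 mm). The back row has five caps, 22 mm across, at rack x = +27 mm, 27 mm apart. At the start they overhang the base unit, this point about 80 mm above the bench and 40 mm above the unit's top, with room behind for fingers.
- base_unit: Low white metal housing fixed to the bench: 150 mm deep, 420 mm wide, 40 mm high, flat on top, with an upright flat front. Origin: middle of its lower front edge, on the bench; its x axis points level into the housing, away from the robot (so its front face is its plane x = 0), its y axis along its front, its z axis up.
- wash_bottle: White plastic bottle standing on the bench, 64 mm across, 150 mm high. Origin: centre of its underside.
- jar: Amber jar with a blue cap standing on the bench, 60 mm across, 80 mm high. Origin: centre of its underside.
- beaker: Small clear beaker, 54 mm across the rim, 60 mm high, standing on top of the base unit near one end. Origin: centre of its underside.
Mind the look-alikes: they are no part of the job. What is shaped like the rack but brown, pink or red is not meant.

How it is judged:
By the outcome, as a careful person would: the job done as asked, in the order asked, and still so for the second after the job is handed in, with the robot touching nothing.
It also fails if it takes over 51 s, if anything falls off the work surface, if the arm or the gripper's body presses on something with over 40 N, if the wrist force passes 120 N, or if a joint passes its speed limit or range.

## Working session

There is one attempt and no reset: what is moved stays moved. The work goes in short steps, Python scripts to look and compute and a shell command to move; the robot and the scene stay as the last step left them, time stands still between calls to the robot, and variables do not carry over. Pictures are saved under pics/ and viewed, at most 10 in all, crops included, and the job is handed in when it is done.

```bash
mkdir -p pics; cat > h.py <<'E'
from bench import robot
import numpy as np, cv2
def snap(cam,name):
    p,d=robot.snapshot(cam); cv2.imwrite(f'pics/{name}.png',p[:,:,::-1]); np.save(f'pics/{name}_d.npy',d); return p,d
def cloud(cam,d):
    c=robot.calibration(cam);K=np.array(c['mtx']);T=np.array(c['extrinsics'])
    v,u=np.mgrid[:d.shape[0],:d.shape[1]]
    P=np.stack([(u-K[0,2])/K[0,0]*d,(v-K[1,2])/K[1,1]*d,d],-1)
    W=P@T[:3,:3].T+T[:3,3]; W[d<=0]=np.nan; return W
E
python3 - <<'E'
from h import *
np.set_printoptions(precision=3,suppress=True)
for c in('side','top'):
    p,d=snap(c,c+'0')
    print(c,robot.calibration(c)['extrinsics'])
    for q in('rack','base_unit','wash_bottle','jar','beaker'):
        print(q,[(np.round(b['bbox']).tolist(),round(b['p'],2)) for b in robot.boxes_of(q,c)])
o=robot.get_obs();print(o)
E
```

```text
side [[-0.802 -0.429  0.416  0.091]
 [-0.598  0.583 -0.55   0.634]
 [-0.007 -0.69  -0.724  0.847]
 [ 0.     0.     0.     1.   ]]
rack [([313.0, 96.0, 373.0, 155.0], 0.95), ([338.0, 239.0, 426.0, 335.0], 0.76), ([281.0, 162.0, 355.0, 245.0], 0.59), ([396.0, 168.0, 474.0, 245.0], 0.56)]
base_unit [([194.0, 146.0, 336.0, 292.0], 0.7)]
wash_bottle [([352.0, 140.0, 384.0, 197.0], 0.75)]
jar [([258.0, 275.0, 289.0, 322.0], 0.94)]
beaker []
top [[ 0.012 -0.994  0.112  0.425]
 [-1.    -0.011  0.013  0.034]
 [-0.012 -0.112 -0.994  0.935]
 [ 0.     0.     0.     1.   ]]
rack [([234.0, 260.0, 310.0, 326.0], 0.77), ([351.0, 243.0, 436.0, 330.0], 0.76), ([415.0, 81.0, 496.0, 152.0], 0.72), ([278.0, 141.0, 355.0, 217.0], 0.57)]
base_unit [([198.0, 93.0, 388.0, 186.0], 0.71), ([279.0, 143.0, 356.0, 217.0], 0.19)]
wash_bottle [([378.0, 177.0, 413.0, 208.0], 0.9), ([200.0, 91.0, 387.0, 184.0], 0.45)]
jar [([189.0, 196.0, 226.0, 225.0], 0.89)]
beaker [([196.0, 116.0, 225.0, 144.0], 0.81)]
{'time': 0.6, 'joint_positions': array([-1.356,  0.087,  1.371,  0.   ,  1.684, -0.103]), 'qvel': array([-0.   , -0.001,  0.   , -0.   , -0.   ,  0.001]), 'joint_torque': array([ -0.001, -33.978, -30.242,   0.072,   0.024,  -0.   ]), 'tool_pos': array([ 0.172, -0.522,  0.231]), 'ee_rot': array([ 3.141, -0.   ,  0.318]), 'wrist_force': array([ 0.99 , -0.288,  0.496]), 'wrist_torque': array([ 0.007,  0.027, -0.018]), 'finger_force': 0.0, 'width': 0.09424965551703297}
```

View pics/top0.png

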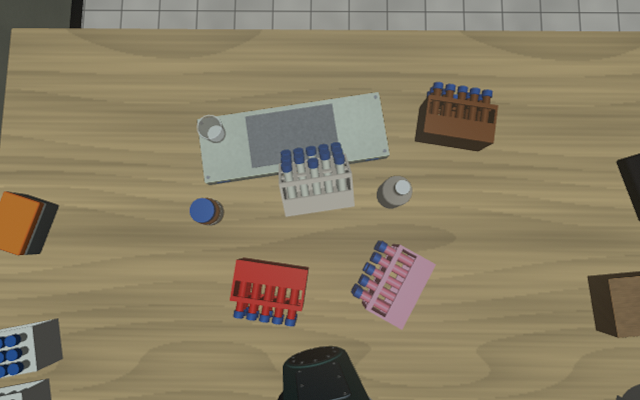

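View pics/side0.png

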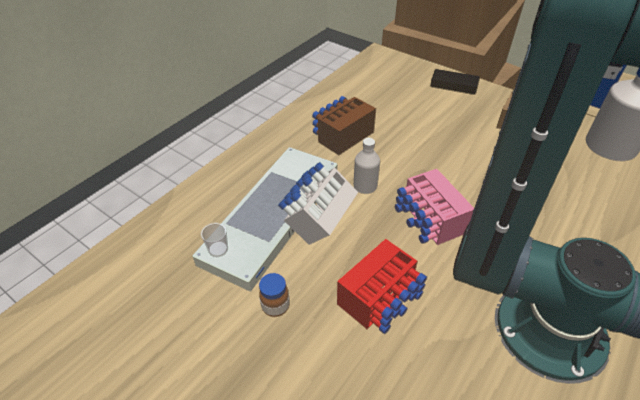

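The white, blue-capped rack is at top (279–355, 141–217), leaning on the base unit, whose front edge runs from (207,184) to (388,157). The wash bottle is at (396,190), the jar at (205,211) and the beaker at (211,127). The brown, red and pink racks are look-alikes.

```bash
python3 - <<'E'
from h import *
np.set_printoptions(precision=3,suppress=True)
d=np.load('pics/top0_d.npy');p=cv2.imread('pics/top0.png')
W=cloud('top',d)
m=np.zeros(d.shape,bool);m[85:195,190:395]=1
s=m&(abs(W[...,2]-.04)<.008)
n,l,st,_=cv2.connectedComponentsWithStats(s.astype(np.uint8));k=1+np.argmax(st[1:,4]);s=l==k
r=cv2.minAreaRect(W[s][:,:2].astype(np.float32));B=cv2.boxPoints(r);print('base',r,B,np.median(W[s][:,2]))
yaw=None
i=np.argsort(B[:,0]); 
# front edge: longest edge nearest the robot
E=[(B[a],B[(a+1)%4]) for a in range(4)];E=[e for e in E if np.linalg.norm(e[0]-e[1])>.3]
e=min(E,key=lambda e:np.linalg.norm(e[0]+e[1]));mid=(e[0]+e[1])/2;dy=e[1]-e[0];dy/=np.linalg.norm(dy);dy*=np.sign(dy[1])
x=np.array([dy[1],-dy[0]]);print('mid',mid,'yaw',np.arctan2(x[1],x[0]))
for n,b in dict(rack=(278,138,358,218),bottle=(376,175,415,210),jar=(187,194,228,227),beaker=(194,112,228,146)).items():
    w=W[b[1]:b[3],b[0]:b[2]].reshape(-1,3);c=p[b[1]:b[3],b[0]:b[2]].reshape(-1,3).astype(int)
    k=w[:,2]>(.05 if n in('rack','beaker') else .015);q=w[k];L=np.c_[(q[:,:2]-mid)@x,(q[:,:2]-mid)@dy,q[:,2]]
    print(n,'world mean',q.mean(0),'base-frame 1-99%',np.percentile(L,[1,50,99],axis=0).tolist())
    if n=='rack':
        bl=(c[k][:,0]>c[k][:,2]+40);print('blue',bl.sum(),np.percentile(L[bl],[1,50,99],axis=0))
        k=(w[:,2]>.012);L=np.c_[(w[k][:,:2]-mid)@x,(w[k][:,:2]-mid)@dy,w[k][:,2]]
        print('low',np.percentile(L,[1,50,99],axis=0))
        h=cv2.minAreaRect(w[(w[:,2]>.06)][:,:2].astype(np.float32));print(h)
E
```

```text
base ((0.6522291302680969, 0.10039754211902618), (0.15136846899986267, 0.4201319217681885), 9.386716842651367) [[ 0.543  0.295]
 [ 0.612 -0.119]
 [ 0.761 -0.095]
 [ 0.693  0.32 ]] 0.04017339927842112
mid [0.578 0.088] yaw 0.16382907
rack world mean [0.546 0.047 0.094] base-frame 1-99% [[-0.10116420652871302, -0.10896281748191625, 0.05416553157618975], [-0.038912118637311276, -0.03530202434570594, 0.09141869226831856], [0.035723693333204305, 0.03803334550134088, 0.13515174939469232]]
blue 780 [[-0.017 -0.097  0.083]
 [ 0.01  -0.034  0.111]
 [ 0.036  0.027  0.137]]
low [[-0.101 -0.135  0.016]
 [-0.024 -0.037  0.085]
 [ 0.068  0.038  0.135]]
((0.5523255467414856, 0.047786060720682144), (0.141913503408432, 0.14994731545448303), 9.25328254699707)
bottle world mean [ 0.521 -0.116  0.105] base-frame 1-99% [[-0.11608303545073534, -0.2286998064042508, 0.021832319370729082], [-0.08981649047538116, -0.19050631967785597, 0.10426452086231053], [-0.057031996901013876, -0.16948119555675073, 0.15142569759079436]]
jar world mean [0.48  0.28  0.069] base-frame 1-99% [[-0.09184843559254519, 0.1823158405126001, 0.017841289215289845], [-0.0654962870497769, 0.2038550402246416, 0.07882642881665569], [-0.03740443343890215, 0.2359166872065697, 0.08287557672287131]]
beaker world mean [0.659 0.275 0.081] base-frame 1-99% [[0.08268449075282826, 0.14371997154121893, 0.050208416960947154], [0.11508382156373115, 0.17343424088110262, 0.08310452582155492], [0.13305815158089526, 0.19481276686443258, 0.102055677142653]]
```

```bash
python3 -m handwheel '[[[0,0,-0.02],[0.61,0.74,0],0],[[0,0,-0.02],[0.61,0.74,0],0],[[0,0,-0.02],[0.61,0.74,0],0],[[0,0,-0.02],[0.61,0.74,0],0],[[0,0,-0.018],[0.61,0.74,0],0]]'
python3 -m handwheel '[[[0,0,0],[0.61,0.74,0],0],[[0,0,0],[0.61,0.74,0],0],[[0,0,0],[0.61,0.74,0],0],[[0,0,0],[0.61,0.74,0],0],[[0,0,0],[0.61,0.74,0],0]]'
python3 -m handwheel '[[[0,0,0],[0.61,0.74,0],0],[[0,0,0],[0.61,0.74,0],0],[[0,0,0],[0.61,0.74,0],0],[[0,0,0],[0.61,0.74,0],0],[[0,0,0],[0,0,0],0]]'
```

```text
time: 1.1
tool_pos: [0.3252, -0.3359, 0.2308]
ee_rot: [3.141, -0.0, 0.162]
wrist_force: [0.1, -0.2, -0.1]
width: 0.0938
finger_force: 0.0
time: 1.6
tool_pos: [0.4779, -0.1507, 0.2308]
ee_rot: [3.141, -0.001, 0.164]
wrist_force: [-0.6, 0.1, 0.4]
width: 0.0938
finger_force: 0.0
time: 2.1
tool_pos: [0.601, 0.0002, 0.2289]
ee_rot: [-3.139, 0.001, 0.17]
wrist_force: [-0.7, 0.7, 0.6]
width: 0.0939
finger_force: 0.0
```

```bash
python3 -m handwheel '[[[0,0,0],[0.62,0.66,0],0],[[0,0,0],[0.62,0.66,0],0],[[0,0,0],[0,0,-0.7],0],[[0,0,0],[0,0,-0.7],0],[[0,0,0],[0,0,0],0]]'
python3 -m handwheel '[[[0,0,0],[0,0,-0.7],0],[[0,0,0],[0,0,-0.7],0],[[0,0,0],[0,0,0],0],[[0,0,0],[0,0,0],0]]'
python3 - <<'E'
from h import *
snap('side','side1')
p=cv2.imread('pics/side1.png')[120:300,180:420];cv2.imwrite('pics/side1c.png',cv2.resize(p,None,fx=3,fy=3))
E
```

```text
time: 2.6
tool_pos: [0.6572, 0.0609, 0.1534]
ee_rot: [-3.14, 0.013, 0.164]
wrist_force: [-1.5, 0.0, -0.6]
width: 0.0941
finger_force: 0.0
time: 3.0
tool_pos: [0.6611, 0.0608, 0.092]
ee_rot: [3.141, -0.001, 0.163]
wrist_force: [0.8, 0.6, 0.7]
width: 0.0942
finger_force: 0.0
```

View pics/side1c.png

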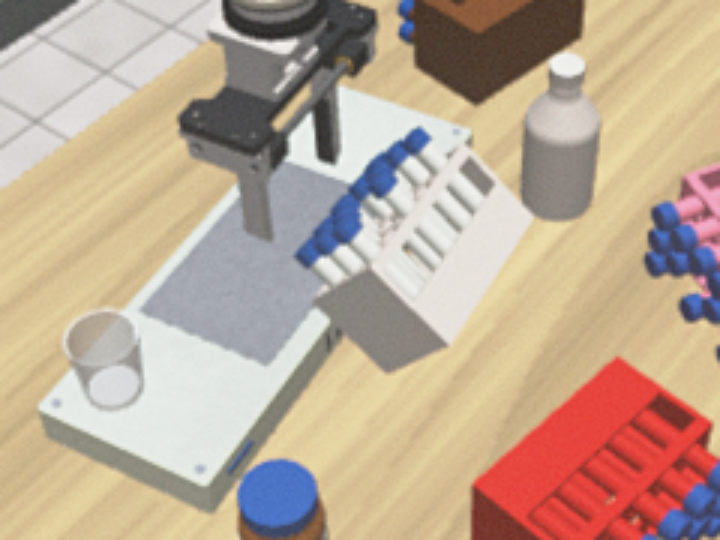

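The fingers (crop 257,230 and 327,155) stand behind the back caps, above the unit's top and clear of everything. Next I pull gently towards the robot.

```bash
python3 -m handwheel '[[[0,0,0],[-0.24,0.06,-0.08],0],[[0,0,0],[-0.24,-0.04,0],0],[[0,0,0],[0,0,0],0],[[0,0,0],[-0.1,-0.016,0],0],[[0,0,0],[-0.1,-0.016,0],0]]'
python3 -m handwheel '[[[0,0,0],[-0.08,-0.013,0],0],[[0,0,0],[-0.08,-0.013,0],0],[[0,0,0],[-0.08,-0.013,0],0],[[0,0,0],[0,0,0],0]]'
python3 - <<'E'
from h import *
snap('side','side2')
p=cv2.imread('pics/side2.png')[120:300,180:420];cv2.imwrite('pics/side2c.png',cv2.resize(p,None,fx=3,fy=3))
E
```

```text
time: 3.55
tool_pos: [0.6295, 0.061, 0.0892]
ee_rot: [3.141, -0.008, 0.164]
wrist_force: [6.1, 1.4, 3.4]
width: 0.0939
finger_force: 2.5
time: 3.95
tool_pos: [0.6133, 0.0588, 0.0854]
ee_rot: [-3.141, 0.003, 0.164]
wrist_force: [-0.6, -0.0, 0.0]
width: 0.0939
finger_force: 0.0
```

View pics/side2c.png

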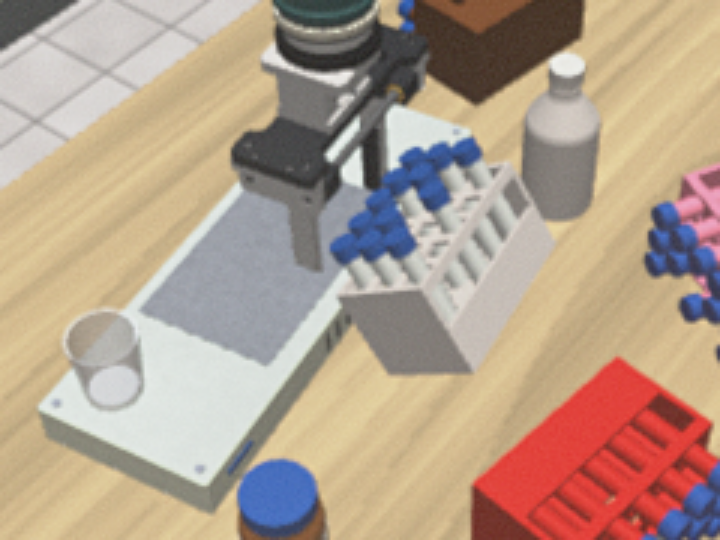

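The rack is swinging upright, with no contact force. I'll let it settle and measure.

```bash
python3 -m handwheel '[[[0,0,0],[0.2,0.03,0],0],[[0,0,0],[0.2,0.03,0],0],[[0,0,0],[0,0,1],0],[[0,0,0],[0,0,1],0],[[0,0,0],[0,0,0.6],0]]'
cat >> h.py <<'E'
mid=np.array([.578,.088]);yaw=.1638;X=np.array([np.cos(yaw),np.sin(yaw)]);Y=np.array([-X[1],X[0]])
def local(W): return np.concatenate([((W[...,:2]-mid)@X)[...,None],((W[...,:2]-mid)@Y)[...,None],W[...,2:]],-1)
E
cat > meas.py <<'E'
from h import *;import sys
np.set_printoptions(precision=3,suppress=True)
n=sys.argv[1]
for cam in('side','top'):
    p,d=snap(cam,cam+n);L=local(cloud(cam,d))
    if n!='x':
        b={'side':(230,120,400,280),'top':(250,120,375,260)}[cam];c=p[b[1]:b[3],b[0]:b[2]];cv2.imwrite(f'pics/{cam}{n}c.png',cv2.resize(c,None,fx=4,fy=4)[:,:,::-1])
    pi=p.astype(int);R=(L[...,0]>-.25)&(L[...,0]<.1)&(abs(L[...,1]+.035)<.12)
    blue=R&(pi[...,2]>pi[...,0]+40)&(L[...,2]>.06)
    q=L[blue];print(cam,'caps',len(q),np.percentile(q,[1,50,99],axis=0).tolist() if len(q) else '')
    rim=R&(pi.min(-1)>110)&(abs(L[...,2]-.084)<.005)&(L[...,1]>-.125)
    if rim.sum()>30:
        k,l,st,_=cv2.connectedComponentsWithStats(rim.astype(np.uint8),connectivity=8)
        print(cam,'rim',rim.sum(),np.percentile(L[rim],[1,50,99],axis=0).tolist(),cv2.minAreaRect(L[rim][:,:2].astype(np.float32)))
print(robot.get_obs()['time'])
E
python3 meas.py 3; python3 -c "
import cv2,numpy as np
cv2.imwrite('pics/c3.png',np.hstack([cv2.resize(cv2.imread('pics/side3c.png'),(400,400)),cv2.resize(cv2.imread('pics/top3c.png'),(400,400))]))"
```

```text
time: 4.5
tool_pos: [0.637, 0.0622, 0.2211]
ee_rot: [3.141, -0.006, 0.164]
wrist_force: [0.4, -0.9, -0.1]
width: 0.0936
finger_force: 0.0
side caps 865 [[-0.2459132550738195, -0.15119018449026572, 0.06905996177783164], [-0.09345731546866057, -0.0401035641546051, 0.11614942184189658], [-0.057389575213580575, 0.029075758463594267, 0.119694044395945]]
side rim 627 [[-0.13676844224606893, -0.10793313139381328, 0.07915064229800199], [-0.10581458340818031, -0.018937818920732985, 0.0817681532481096], [-0.0516255176591019, 0.04099094981328723, 0.08854018498383479]] ((-0.14990423619747162, -0.03601730614900589), (0.2069140076637268, 0.15485890209674835), 3.576162338256836)
top caps 160 [[-0.24935316189263537, -0.15392674889669436, 0.07064442644815375], [-0.22045631395821705, -0.13413502452194145, 0.07921674225859182], [-0.18864842369030319, -0.10789341993350565, 0.08314476331120728]]
top rim 71 [[-0.13605148393648234, -0.11029808919763236, 0.0808592907537719], [-0.1281955060451335, -0.10638116854061481, 0.08372047547644756], [-0.09773599021979398, -0.07680861183215407, 0.087041794747996]] ((-0.12376468628644943, -0.10132341831922531), (0.025306204333901405, 0.050993286073207855), 48.7847785949707)
4.6
```

View pics/c3.png

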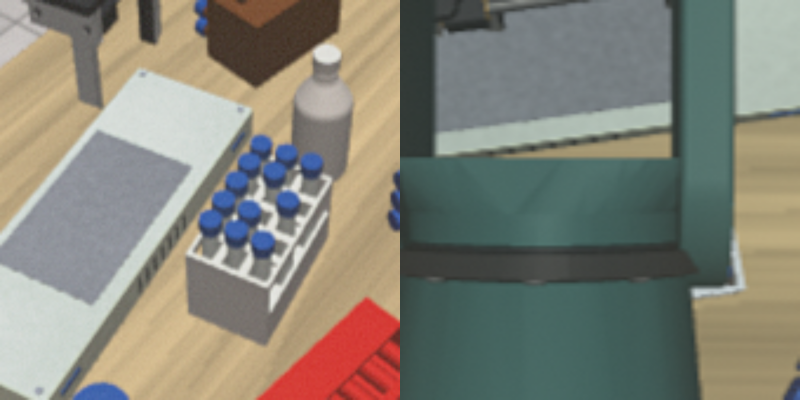

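The rack now stands on its feet, with its back about 51 mm from the unit and square to it (side crop: caps around (245,200), bottle at (322,110)). Next I check the free space in front of the rack for the fingers.

```bash
python3 - <<'E'
from h import *
for f,cam in(('top0','top'),('side0','side')):
    L=local(cloud(cam,np.load(f'pics/{f}_d.npy')))
    for x0 in np.arange(-.30,-.13,.02):
        r=[]
        for y0 in np.arange(-.16,.1,.02):
            k=(L[...,0]>=x0)&(L[...,0]<x0+.02)&(L[...,1]>=y0)&(L[...,1]<y0+.02);r.append(int(1000*np.percentile(L[k][:,2],98)) if k.sum()>3 else -1)
        print(cam,round(x0,2),r)
print(mid-.175*X-.035*Y)
E
```

```text
top -0.3 [80, 87, 86, 81, 75, 2, 2, 3, 2, 87, 88, 87, 87]
top -0.28 [88, 88, 81, 82, 2, 2, 2, 2, 2, 88, 79, 86, 88]
top -0.26 [87, 81, 81, 80, 2, 1, 2, 2, 86, 88, 87, 88, 80]
top -0.24 [84, 82, 81, 2, 2, 2, 2, 2, 87, 88, 88, 88, 89]
top -0.22 [80, 82, 2, 3, 2, 2, 3, 2, 85, 88, 89, 87, 88]
top -0.2 [81, 3, 1, 2, 2, 2, 3, 2, 3, 3, 3, 75, 88]
top -0.18 [2, 3, 2, 2, 2, 3, 2, 2, 3, 3, 3, 2, 3]
top -0.16 [2, 2, 3, 3, 2, 3, 1, 2, 2, 3, 3, 3, 2]
top -0.14 [2, 2, 2, 2, 3, 2, 4, 3, 2, 2, 3, 3, 2]
side -0.3 [78, 86, 85, 80, 77, 1, 0, 1, -1, 86, 86, 86, 86]
side -0.28 [85, 87, 80, 80, 60, 1, 0, -1, -1, 86, 79, 86, 86]
side -0.26 [86, 79, 79, 77, 1, 2, -1, -1, 86, 87, 87, 86, 84]
side -0.24 [85, 79, 78, 1, 0, 1, -1, -1, 87, 87, 87, 87, 87]
side -0.22 [79, 80, 0, 1, 1, 0, -1, -1, 84, 87, 86, 86, 87]
side -0.2 [79, 1, 0, 0, 1, 1, 1, 0, -1, -1, -1, -1, 86]
side -0.18 [1, 1, 1, 1, 1, 1, 0, 2, 2, 0, 2, 2, -1]
side -0.16 [0, 1, 1, 1, 1, 1, 1, 1, 2, 1, 0, 2, 1]
side -0.14 [2, 1, 1, 2, 0, 1, 1, 0, 1, 0, 1, 0, 1]
[0.41104982 0.02493149]
```

```bash
python3 -m handwheel '[[[0,0,0],[-0.87,-0.144,0],0],[[0,0,0],[-0.87,-0.144,0],0],[[0.006,-0.04,0],[-0.87,-0.144,0],0],[[0.007,-0.039,0],[-0.87,-0.144,0],0],[[0,0,0],[-0.87,-0.144,0],0]]'
python3 -m handwheel '[[[0,0,0],[0,0,0],0],[[0,0,0],[0,0,0],0]]'
```

```text
time: 5.1
tool_pos: [0.4147, 0.0259, 0.2144]
ee_rot: [-3.141, -0.124, 0.164]
wrist_force: [-0.5, 0.1, 0.3]
width: 0.094
finger_force: 0.0
time: 5.3
tool_pos: [0.4172, 0.0259, 0.216]
ee_rot: [3.141, -0.126, 0.163]
wrist_force: [1.4, 0.0, 0.4]
width: 0.0939
finger_force: 0.0
```

```bash
python3 -m handwheel '[[[0,0,0],[0,0,-0.82],0],[[0,0,0],[0,0,-0.82],0],[[0,0,0],[0,0,-0.82],0],[[0,0,0],[0,0,-0.82],0],[[0,0,0],[0,0,0],0]]'
python3 -m handwheel '[[[0,0,0],[0,0,0],0],[[0,0,0],[0,0,0],0]]'
python3 - <<'E'
from h import *
snap('side','side4')
p=cv2.imread('pics/side4.png')[120:300,230:470];cv2.imwrite('pics/side4c.png',cv2.resize(p,None,fx=3,fy=3))
E
```

```text
time: 5.8
tool_pos: [0.4132, 0.0266, 0.0457]
ee_rot: [-3.138, -0.111, 0.164]
wrist_force: [0.3, 0.5, -0.6]
width: 0.0941
finger_force: 0.0
time: 6.0
tool_pos: [0.42, 0.0259, 0.0549]
ee_rot: [3.14, -0.13, 0.164]
wrist_force: [0.1, -0.4, 0.3]
width: 0.0941
finger_force: 0.0
```

View pics/side4c.png

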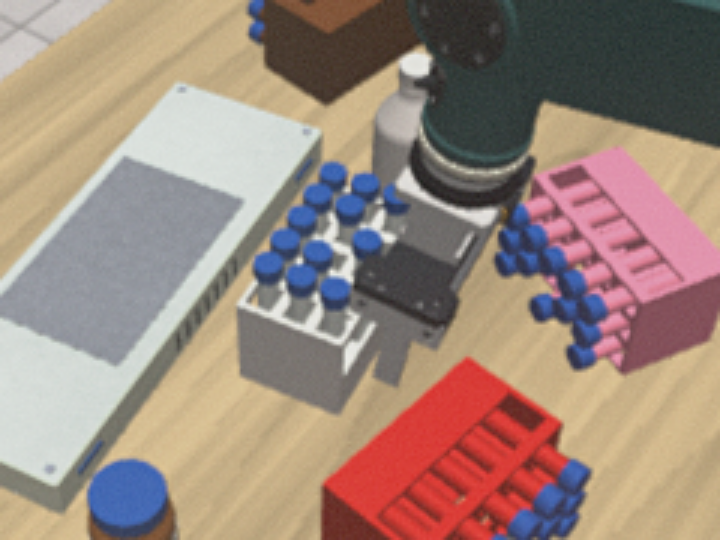

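The gripper is down in front of the rack at crop (400,330), clear of the caps, the bottle and the look-alikes. Now I push along the unit's x axis.

```bash
python3 -m handwheel '[[[0,0,0],[0.2,0.033,-0.04],0],[[0,0,0],[0.15,0.025,0],0],[[0,0,0],[0.15,0.025,0],0],[[0,0,0],[0.15,0.025,0],0],[[0,0,0],[0.15,0.025,0],0]]'
python3 -m handwheel '[[[0,0,0],[0.15,0.025,0],0],[[0,0,0],[0.15,0.025,0],0],[[0,0,0],[0.15,0.025,0],0],[[0,0,0],[0,0,0],0]]'
python3 meas.py 5
```

```text
time: 6.55
tool_pos: [0.4575, 0.0327, 0.0505]
ee_rot: [3.142, -0.124, 0.164]
wrist_force: [-4.3, -0.0, 4.3]
width: 0.0937
finger_force: 2.2
time: 6.95
tool_pos: [0.4815, 0.0366, 0.0505]
ee_rot: [3.141, -0.128, 0.164]
wrist_force: [-0.2, -1.0, -0.1]
width: 0.0936
finger_force: 0.0
side caps 702 [[-0.246211373993135, -0.15273640505008937, 0.06514178526439227], [-0.041650500039264085, -0.041411610976462454, 0.11563999613623066], [-0.011633814498760789, 0.029912937843517458, 0.11930701788372586]]
side rim 339 [[-0.09122617272463883, -0.09653663745934044, 0.07918885444137293], [-0.04260202569070698, 0.02554113876870469, 0.08184137327706886], [-0.004926279973734885, 0.0415328476346132, 0.08856206745549045]] ((-0.06526825577020645, -0.026615537703037262), (0.14900752902030945, 0.10799847543239594), 82.39921569824219)
top caps 1091 [[-0.24308176608353307, -0.15244357128761296, 0.07502816617366959], [-0.044413669879132124, -0.056725341829767795, 0.11743026576415283], [-0.011426683284147166, 0.027394275968379306, 0.2222142064474972]]
top rim 877 [[-0.07705904773271353, -0.10967375496810003, 0.0792705614741754], [-0.038684227381825156, -0.045114747610033555, 0.08221476717344622], [-0.004934301756886864, 0.03901526127535471, 0.08634695500988439]] ((-0.04261505976319313, -0.035159915685653687), (0.07630894333124161, 0.1501743644475937), 0.02847473695874214)
7.05
```

```bash
for i in 1 2; do python3 -m handwheel '[[[0,0,0],[0.05,0.008,0],0],[[0,0,0],[0,0,0],0]]'; done
```

```text
time: 7.25
tool_pos: [0.4822, 0.0368, 0.0504]
ee_rot: [3.141, -0.125, 0.164]
wrist_force: [-2.0, -0.9, 1.6]
width: 0.0939
finger_force: 0.9
time: 7.45
tool_pos: [0.4847, 0.0371, 0.0504]
ee_rot: [3.141, -0.125, 0.164]
wrist_force: [-2.3, -0.7, 0.5]
width: 0.0937
finger_force: 1.4
```

```bash
for i in 1 2; do python3 -m handwheel '[[[0,0,0],[0.04,0.0065,0],0],[[0,0,0],[0,0,0],0]]'; done
```

```text
time: 7.65
tool_pos: [0.4865, 0.0375, 0.0503]
ee_rot: [-3.142, -0.125, 0.164]
wrist_force: [-4.5, -0.5, 1.4]
width: 0.094
finger_force: 2.2
time: 7.85
tool_pos: [0.4868, 0.0376, 0.0501]
ee_rot: [-3.142, -0.12, 0.164]
wrist_force: [-10.1, -1.6, 7.6]
width: 0.094
finger_force: 5.0
```

```bash
python3 -m handwheel '[[[0,0,0],[0.04,0.0065,0],0],[[0,0,0],[0,0,0],0]]'; python3 -m handwheel '[[[0,0,0],[-0.1,-0.016,0],0],[[0,0,0],[-0.3,-0.05,0],0],[[0,0,0],[-0.1,-0.016,0],0],[[0,0,0],[0,0,0],0]]';python3 meas.py 6
```

```text
time: 8.05
tool_pos: [0.4871, 0.0377, 0.0499]
ee_rot: [-3.141, -0.116, 0.164]
wrist_force: [-15.0, -2.1, 9.4]
width: 0.094
finger_force: 7.5
time: 8.45
tool_pos: [0.4663, 0.0341, 0.0508]
ee_rot: [3.141, -0.128, 0.164]
wrist_force: [0.9, 0.0, -0.2]
width: 0.0942
finger_force: 0.0
side caps 858 [[-0.24562021097743267, -0.15031523283840578, 0.06643886915303049], [-0.04328328107799907, -0.03631405756067817, 0.11586739004775581], [-0.00686489626114831, 0.02978405009283207, 0.11945272309030915]]
side rim 441 [[-0.08583150572156698, -0.10532455387870654, 0.07906931629006327], [-0.04780456217726514, 0.020402241416510643, 0.08173357636629952], [-0.0009061810948001037, 0.04129522086052318, 0.08874216383240328]] ((-0.044131264090538025, -0.03387901186943054), (0.15230345726013184, 0.08679725229740143), 89.1257553100586)
top caps 1210 [[-0.23773738587511445, -0.15257430401524033, 0.07514572418109408], [-0.042745706480138174, -0.04116531967818108, 0.11746773522101989], [-0.007157739042692815, 0.02802999470364703, 0.12115555872287628]]
top rim 1149 [[-0.08588135610268002, -0.10947518872780124, 0.07924823774857974], [-0.05035586760182295, -0.039344717914520294, 0.08233600585654366], [-0.0004677639434480419, 0.03929222851143218, 0.08624907375645924]] ((-0.04299253970384598, -0.03498927503824234), (0.15017196536064148, 0.086264468729496), 89.83134460449219)
8.55
```

Back at x ≈ 0 and square. I'll back the arm away and take a last look.

```bash
python3 -m handwheel '[[[0,0,0],[-0.3,-0.05,0],0],[[0,0,0],[0,0,0.8],0],[[0,0,0],[0,0,0.8],0],[[0,0,0],[0,0,0.8],0],[[0,0,0],[0,0,0.8],0]]'; python3 -m handwheel '[[[0,0,0],[-0.7,-0.6,0],0],[[0,0,0],[-0.5,-0.8,0],0],[[0,0,0],[-0.5,-0.8,0],0],[[0,0,0],[0,0,0],0],[[0,0,0],[0,0,0],0]]';python3 meas.py 7; python3 -c "
import cv2,numpy as np
a=cv2.imread('pics/top7.png')[60:260,170:430];b=cv2.imread('pics/side7c.png')
cv2.imwrite('pics/c7.png',np.hstack([cv2.resize(a,(460,354)),cv2.resize(b,(340,354))]))"
```

```text
time: 9.05
tool_pos: [0.4514, 0.0316, 0.2124]
ee_rot: [3.141, -0.127, 0.164]
wrist_force: [0.9, 0.4, 0.9]
width: 0.0941
finger_force: 0.0
time: 9.55
tool_pos: [0.3663, -0.0794, 0.211]
ee_rot: [3.141, -0.128, 0.16]
wrist_force: [-0.7, 0.9, 0.4]
width: 0.0942
finger_force: 0.0
side caps 799 [[-0.24634957378321518, -0.151121037678405, 0.06900300754896138], [-0.04321092509276819, -0.04011556441945835, 0.11608589888989995], [-0.006854497455022846, 0.02929071810347119, 0.11974943466642306]]
side rim 561 [[-0.08681689669663395, -0.10785613438688905, 0.07912937410884571], [-0.05629891128411995, -0.017482452633068583, 0.08177690139172245], [-0.0008168511957568006, 0.04105578724692899, 0.08862007576169584]] ((-0.12288486212491989, -0.037973418831825256), (0.25375232100486755, 0.1524159461259842), 3.59594988822937)
top caps 1196 [[-0.23559155565481738, -0.1523992410790755, 0.07564781026198977], [-0.042078680564434395, -0.04098705183841105, 0.11744099303517919], [-0.006985781739422532, 0.0279760164641845, 0.12105323513795721]]
top rim 1186 [[-0.08588515984585328, -0.1094843164074194, 0.07933321547610488], [-0.051207971632541385, -0.03611435524895552, 0.08231772951442734], [-0.0006461630791364695, 0.03927084522264782, 0.08610679762871037]] ((-0.043011270463466644, -0.03520023822784424), (0.15026435256004333, 0.08634889125823975), 89.81875610351562)
9.65
```

View pics/c7.png

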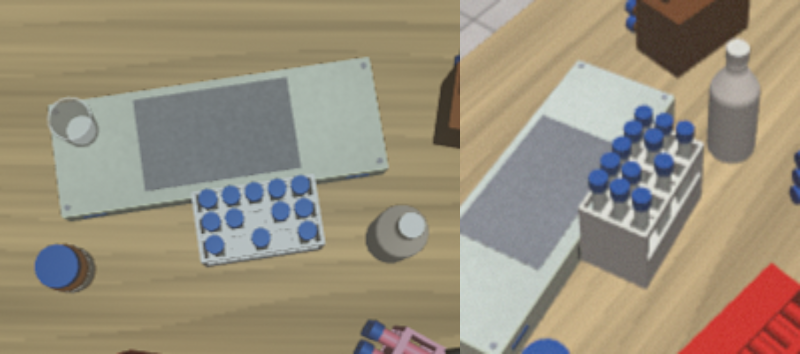

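The rack stands upright at crop (258,220), its back flush with the unit's front. The jar, bottle and beaker are where they were, and the arm is clear of everything.

```bash
python3 -c "
from bench import robot
print(robot.close_job())"
```

```text
the job is handed in; nothing more can be done
None
```

The rack is back on its feet with its back flat against the base unit (square, within about 1 mm by the depth cameras); the wash bottle, jar and beaker were not touched, and the job was handed in at about 9.7 s.

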